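Fetch the jar from behind the flasks and weigh it

TASK

Three flasks hem in the small amber jar on the wood-edged board. First clear all three flasks to the white tray and stand them in it, then fetch the jar and stand it in the middle of the balance pan, and only then put each flask back upright on the very place on the board where it stood at the start. Set things down rather than dropping them, and leave the beaker, the wash bottle and the handset alone.

Things in the scene. Friction and masses are not known exactly. Their poses are not given: they have to be found in the camera images.
- flask_red: pale clear glass volumetric flask, red cap and thin red neck band, one rigid piece, 162 mm tall, about 160 g. Flat foot 48 mm diameter; bulb 58 mm diameter at 20-40 mm height, tapering to 20 mm at 82 mm; neck 17 mm diameter up to 128 mm; cap 24 mm diameter from 128 to 162 mm, grip it there from above. Origin at the foot's centre, z up the neck; round
- flask_blue: pale clear glass volumetric flask, blue cap and thin blue neck band, one rigid piece, 162 mm tall, about 160 g. Flat foot 48 mm diameter; bulb 58 mm diameter at 20-40 mm height, tapering to 20 mm at 82 mm; neck 17 mm diameter up to 128 mm; cap 24 mm diameter from 128 to 162 mm, grip it there from above. Origin at the foot's centre, z up the neck; round
- flask_green: pale clear glass volumetric flask, green cap and thin green neck band, one rigid piece, 162 mm tall, about 160 g. Flat foot 48 mm diameter; bulb 58 mm diameter at 20-40 mm height, tapering to 20 mm at 82 mm; neck 17 mm diameter up to 128 mm; cap 24 mm diameter from 128 to 162 mm, grip it there from above. Origin at the foot's centre, z up the neck; round
- jar: low amber glass jar with a paper band and a white cap, about 140 g, 52 mm tall; body 52 mm diameter up to 36 mm, cap 48 mm diameter above that. Origin at the centre of its underside, z up; round. At the start the flasks around it leave only about 13 mm beside it
- board: fixed board, white top with wooden edging, 210 x 226 mm. Origin at its underside below the jar's place, z up; top at z = 16 mm. Grey rings mark four places in its frame (within 2 mm): the jar at (0, 0), the flasks at (-68, 0), (0, 68), (0, -68) mm; which flask is where varies. Its -x side faces the robot, within 0.3 rad
- tray: fixed white open tray, 260 mm along its x (away from the robot, within 0.25 rad), 110 mm along its y, 14 mm high, walls 4 mm; floor top at z = 4 mm. Origin at the centre of its underside. Three flasks fit in a row along its x, e.g. at x = -80, 0 and 80 mm. It lies left or right of the board, the balance on the other side
- balance_pan (a point): centre of the top face of the balance's round steel pan (104 mm diameter, 40 mm above the bench, rigid). The balance is a fixed white box 160 x 150 mm with a grey display and two blue keys on its robot side. z up
- beaker: greenish glass beaker, 60 mm diameter, 75 mm tall, loose; a bystander. Origin at the centre of its underside
- wash_bottle: white plastic bottle with a yellow cap, 58 mm diameter, 140 mm tall, loose; a bystander. Origin at the centre of its underside
- handset: flat beige handset lying on the bench beyond the board, 50 x 120 x 22 mm (its x, y, z), loose; a bystander. Origin at the centre of its underside

How it is judged (in metres and radians):
On the way, in this order (a step that is already met when the one before it is completed fails the run):
1. all three flasks stand upright in the tray while the jar is still in its place on the board (x of flask_red in the frame of tray between -0.105 and 0.105 m and y of flask_red in the frame of tray between -0.031 and 0.031 m and z of each of flask_red, flask_blue, flask_green in the frame of tray below 0.01 m and angle between each of flask_red, flask_blue, flask_green's own z axis and vertical below 0.12 rad and x of flask_blue in the frame of tray between -0.105 and 0.105 m and y of flask_blue in the frame of tray between -0.031 and 0.031 m and x of flask_green in the frame of tray between -0.105 and 0.105 m and y of flask_green in the frame of tray between -0.031 and 0.031 m and distance of jar from where it was at the start of the episode below 0.03 m), for 0.2 s.
2. the jar stands in the middle of the balance pan while all three flasks still stand in the tray (x of flask_red in the frame of tray between -0.105 and 0.105 m and y of flask_red in the frame of tray between -0.031 and 0.031 m and z of each of flask_red, flask_blue, flask_green in the frame of tray below 0.01 m and angle between each of flask_red, flask_blue, flask_green, jar's own z axis and vertical below 0.12 rad and x of flask_blue in the frame of tray between -0.105 and 0.105 m and y of flask_blue in the frame of tray between -0.031 and 0.031 m and x of flask_green in the frame of tray between -0.105 and 0.105 m and y of flask_green in the frame of tray between -0.031 and 0.031 m and horizontal distance between jar and balance_pan below 0.015 m and z of jar in the frame of balance_pan between -0.005 and 0.006 m), for 0.2 s.
At the end, for the whole second after the job is handed in: The jar stands upright on the balance pan within 15 mm of its centre, and each flask stands upright on the board within 15 mm of where it stood at the start; all at rest (horizontal distance between jar and balance_pan below 0.015 m and z of jar in the frame of balance_pan between -0.005 and 0.006 m and angle between each of jar, flask_red, flask_blue, flask_green's own z axis and vertical below 0.12 rad and distance of each of flask_red, flask_blue, flask_green from where it was at the start of the episode below 0.015 m and linear speed of each of flask_red, flask_blue, flask_green, jar below 0.02 m/s and angular speed of each of flask_red, flask_blue, flask_green, jar below 0.2 rad/s); the robot touches nothing.
It fails at once if the beaker is pushed more than 20 mm or tipped (distance of beaker from where it was at the start of the episode above 0.02 m or angle between beaker's own z axis and vertical above 0.3 rad).
It fails at once if the wash bottle is pushed more than 20 mm or tipped (distance of wash_bottle from where it was at the start of the episode above 0.02 m or angle between wash_bottle's own z axis and vertical above 0.3 rad).
It fails at once if the handset is pushed more than 20 mm or tipped (distance of handset from where it was at the start of the episode above 0.02 m or angle between handset's own z axis and vertical above 0.3 rad).
It fails at once if a flask or the jar is tipped over (angle between any of flask_red, flask_blue, flask_green, jar's own z axis and vertical above 0.6 rad).
It fails at once if a flask or the jar is dropped from more than about 25 mm (falls faster than 0.7 m/s, not held) ((linear speed of flask_red above 0.7 m/s and contact force between flask_red and the fingers below 0.05 N) or (linear speed of flask_blue above 0.7 m/s and contact force between flask_blue and the fingers below 0.05 N) or (linear speed of flask_green above 0.7 m/s and contact force between flask_green and the fingers below 0.05 N) or (linear speed of jar above 0.7 m/s and contact force between jar and the fingers below 0.05 N)).
It also fails if it takes over 144 s, if anything falls off the work surface, if the arm or the gripper's body presses on something with over 40 N, if the wrist force passes 120 N, or if a joint passes its speed limit or range.

ROBOT

A 6-joint arm with a two-finger parallel gripper is mounted at the origin on the work surface. World frame = base frame: x ahead of the robot, y to its left, z up, the work surface at z = 0. Lengths are in mm, angles in rad, forces in N, time in s.
With the tool pointing down it reaches from about 275 to 875 mm from the base axis. Payload 12.5 kg.
Tool frame: the origin (TCP) lies midway between the tips of the shut fingers; the grasp point (between the pads) lies 19 mm behind it; z points along the fingers, y is the line along which they close (so a half turn about z gives the same grasp; the last joint's range is limited). The gripper opens to 85 mm and grips with 20 to 120 N. Pads are 22 mm wide; open, the fingers measure 114 mm over their backs; the gripper's body (76 mm by 85 mm) begins 54 mm behind the grasp point. The pads swing forward as they close: fully open they stand 13 mm farther back than shut.
Start: joints at [1.223, 0.351, 1.652, -0, 1.139, -0.085], TCP at [142.851, 531.11, 231.29] pointing down, gripper open.
Joint ranges: [-2.75, 2.75], [-0.79, 2.1], [0.01, 2.65], [-1.57, 4.71], [0.07, 3.14], [-2.87, 2.87]. Speed limits (rad/s): [2.22, 2.22, 2.79, 3.14, 3.14, 3.14].

INTERFACE

Orientations are given as a unit quaternion [x, y, z, w].
In Python, from plant import arm, viewer, sign_off gives the robot as it stands.
- The arm moves only by the tool step_arm, never from a script. Its argument "targets" is a list of rows, each a list of 7 numbers: the finger opening in mm, from 0 to 85.4, then the shift along the world's x, y, z in units of 50 mm (1.0 is 50 mm), then the turn, a rotation vector about the world's x, y, z in degrees. A call has 1 to 5 rows; each row shifts and turns the commanded pose from where the row before left it; what a row does not reach is not made up. A row lasts 1/10 s, in which the tool goes at most 50 mm and 8.59 degrees, less where a joint would pass 70% of its speed; a pose out of reach is approached as far as the arm can. A call is refused whole if a number of a shift passes 1 or a number of a turn 8.59, either way. A call with a gripper value outside its range is refused whole. The fingers move at their own pace and stop on an object; the grip force is fixed at half the most. Time passes only in rows, so rows that do not move let the fingers close. It gives the time, the measured TCP pose, the force, the opening and the grip force at its end, in the units of the state.
- arm.get_state(): the state, without advancing time (a new reading comes with each control period).
- viewer.grab_frame(name): name is "scene" or "top"; returns the picture (420x560x3 uint8, red, green, blue); there is no depth.
- viewer.camera_info(name): a dict with "mtx" (3x3 intrinsics, pixels), "k1" (the pictures are not rectified: a ray, as slopes to the right and down, at radius r is drawn at 1 + k1 r^2 times it, then the intrinsics apply), "rvec" (rotation vector, rad) and "tvec" (3), from world to camera coordinates, as OpenCV has them. Camera axes: x right, y down, z forward; pixel columns grow to the right and rows downward; lengths in mm; the calibration is good to about 2 mm. A picture is of the moment at which its call begins. camera_info takes no time and is no camera call.
- sign_off(): hands the job in; it is judged then, once.
Trained networks look in the newest picture that a camera, given by its name, has taken for a name from the list of things; names that differ only in an ending like _2 or _b are one class to them, and where a whole thing is asked for, a point or a joint stands for the part that bears it (a point fixed in the world has none). Each returns a list of dicts, best first, with "score" (0 to 1); they miss things now and then, are a little off and sometimes report something else, mostly with a low value. They report only what shows in the picture. A call takes as long as a camera call.
- viewer.look_for(camera, name): "position" ([x, y, z] in mm, in world coordinates, good to about 4 mm: the middle of the surface that is visible of it).
The state is a dict: "time": time; "joint_positions": joint angles; "joint_vel": joint speeds; "joint_torque": joint torques, N m; "position": TCP position; "orientation": TCP orientation; "ft_force": force on the tool from outside, world axes, zero at the start; "torque": the same for the moment, N m; "width": opening from 0.0 (shut) to 1.0 (fully open); "grasp_force": force on a finger pad.
Only numpy, scipy, OpenCV 4.12 (cv2) and the standard library are available. Lean on these libraries where they do the work, as an engineer would, in place of code of your own. Each camera call takes 0.05 s, during which the arm holds its last target. There are 200 camera calls.

## Working session

There is one attempt and no reset: what is moved stays moved. The work goes in short steps, Python scripts to look and compute and a tool call to move; the robot and the scene stay as the last step left them, time stands still between calls to the robot, and variables do not carry over. Pictures are saved under pics/ and viewed, at most 14 in all, crops included, and the job is handed in when it is done.

Besides the shell and the picture viewer there is one more tool, called after "Emit:" by a JSON object that holds its "op" and its "data". step_arm: Moves the arm, as the interface text tells. Its arguments: {"type":"object","properties":{"targets":{"type":"array"}},"required":["targets"]}

```bash
mkdir -p pics; ls
cat > h.py <<'E'
import numpy as np, cv2
from plant import arm, viewer, sign_off
def snap(c,n):
    f=viewer.grab_frame(c); cv2.imwrite(f'pics/{n}.png',f[:,:,::-1]); return f
def cam(c):
    i=viewer.camera_info(c); K=np.array(i['mtx'],float); R=cv2.Rodrigues(np.array(i['rvec'],float))[0]; t=np.array(i['tvec'],float).ravel()
    return K,float(i['k1']),R,t
def proj(c,P):
    K,k,R,t=cam(c); P=np.atleast_2d(np.array(P,float))
    return cv2.projectPoints(P,cv2.Rodrigues(R)[0],t,K,np.array([k,0,0,0.]))[0].reshape(-1,2)
def ray(c,uv):
    K,k,R,t=cam(c); p=cv2.undistortPoints(np.array([[uv]],float),K,np.array([k,0,0,0.]))[0,0]
    return -R.T@t, R.T@np.array([p[0],p[1],1])
def onz(c,uv,z):
    o,d=ray(c,uv); return o+d*(z-o[2])/d[2]
def tri(a,b):  # two-view triangulation: (point, gap)
    (o1,d1),(o2,d2)=ray('scene',a),ray('top',b)
    s=np.linalg.lstsq(np.c_[d1,-d2],o2-o1,rcond=None)[0]
    p,q=o1+s[0]*d1,o2+s[1]*d2
    return (p+q)/2,np.linalg.norm(p-q)
E
python3 - <<'E'
from h import *
for c in ('scene','top'):
    snap(c,c+'0'); K,k,R,t=cam(c); print(c,(-R.T@t).round(),K[0,0])
    for n in 'flask_red flask_blue flask_green jar board tray balance_pan beaker wash_bottle handset'.split():
        print(n,[(np.round(d['position']).tolist(),round(d['score'],2)) for d in viewer.look_for(c,n)[:2]])
s=arm.get_state();print(s['orientation'],s['time'])
E
```

```text
pics
scene [1318. -285.  647.] 400.17738467702617
flask_red [([639.0, 68.0, 77.0], 0.89)]
flask_blue [([612.0, -64.0, 77.0], 0.66)]
flask_green [([555.0, 9.0, 86.0], 0.92), ([745.0, 146.0, 49.0], 0.37)]
jar [([632.0, -1.0, 54.0], 0.88)]
board [([655.0, -6.0, 15.0], 0.92)]
tray [([521.0, 298.0, 3.0], 0.92)]
balance_pan [([536.0, -286.0, 31.0], 0.75)]
beaker [([748.0, 151.0, 52.0], 0.64)]
wash_bottle [([759.0, -177.0, 76.0], 0.62), ([630.0, 1.0, 54.0], 0.37)]
handset [([783.0, 2.0, 24.0], 0.71), ([755.0, -180.0, 79.0], 0.47)]
top [530.  12. 903.] 439.2915668455399
flask_red [([622.0, 70.0, 82.0], 0.64)]
flask_blue [([590.0, -60.0, 78.0], 0.95)]
flask_green [([540.0, 20.0, 71.0], 0.82)]
jar [([607.0, 3.0, 66.0], 0.81)]
board [([582.0, 10.0, 16.0], 0.8), ([770.0, 4.0, 22.0], 0.31)]
tray [([504.0, 295.0, 0.0], 0.84), ([726.0, -166.0, 95.0], 0.47)]
balance_pan [([502.0, -280.0, 28.0], 0.69), ([505.0, 297.0, 2.0], 0.2)]
beaker [([746.0, 159.0, 39.0], 0.88)]
wash_bottle [([724.0, -168.0, 92.0], 0.57)]
handset [([769.0, 3.0, 21.0], 0.67)]
[ 1.31027352e-01  9.91378754e-01 -3.82384855e-06 -2.41754793e-06] 1.1
```

View pics/scene0.png

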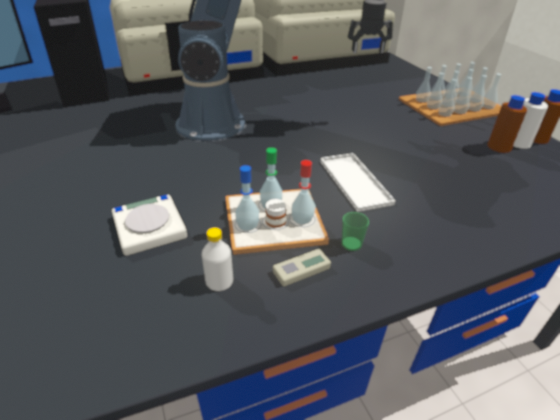

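View pics/top0.png

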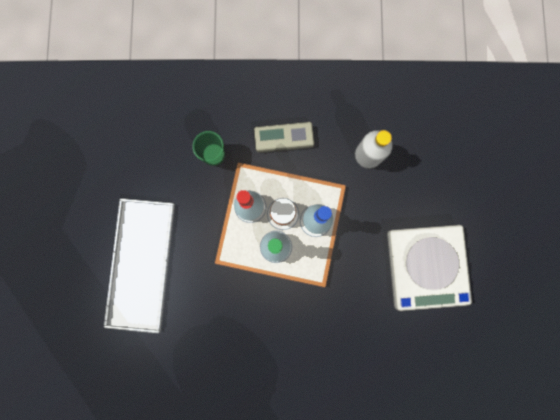

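The scene view shows blue (246,177), green (271,157) and red (306,168) caps around the jar (276,212), with the tray at (356,180) and the pan at (148,218). The top view has the tray at left (140,265), the board at (281,225) and the pan at right (432,262). Next I measure the colours and outlines.

```bash
cat >> h.py <<'E'
def capblob(f,col,roi):
    h=cv2.cvtColor(f,cv2.COLOR_RGB2HSV).astype(int); H,S,V=h[...,0],h[...,1],h[...,2]
    m={'red':((H<8)|(H>172))&(S>150)&(V>70),'blue':(H>105)&(H<128)&(S>140)&(V>60),'green':(H>50)&(H<85)&(S>140)&(V>50)}[col]
    r=np.zeros_like(m); x0,y0,x1,y1=roi; r[y0:y1,x0:x1]=1; m=(m&r).astype(np.uint8)
    n,l,s,c=cv2.connectedComponentsWithStats(m); i=1+np.argmax(s[1:,4]); return c[i],s[i].tolist()
E
cat > m.py <<'E'
from h import *
fs,ft=snap('scene','s1'),snap('top','t1')
rs=(225,135,325,215); rt=(215,160,350,290)
for c in ('red','blue','green'):
    a,sa=capblob(fs,c,rs); b,sb=capblob(ft,c,rt); p,g=tri(a,b); print(c,a.round(1),sa,b.round(1),sb,'->',p.round(1),'gap',g.round(1))
def plane(z,x0,y0,x1,y1,s,name,cam_='top'):   # ortho picture: right = +x, down = +y
    X,Y=np.meshgrid(np.arange(x0,x1,s),np.arange(y0,y1,s)); uv=proj(cam_,np.c_[X.ravel(),Y.ravel(),0*X.ravel()+z]).reshape(*X.shape,2).astype(np.float32)
    return cv2.remap({'top':ft,'scene':fs}[cam_],uv[...,0],uv[...,1],cv2.INTER_LINEAR)
def rect(m,x0,y0,s):
    m=cv2.morphologyEx(m.astype(np.uint8),cv2.MORPH_OPEN,np.ones((5,5)))
    cs=cv2.findContours(m,cv2.RETR_EXTERNAL,cv2.CHAIN_APPROX_NONE)[0]; k=max(cs,key=cv2.contourArea); r=cv2.minAreaRect(k)
    return [(r[0][0]*s+x0).__round__(1),(r[0][1]*s+y0).__round__(1)],[round(v*s,1) for v in r[1]],round(r[2],1)
for cm in ('top','scene'):
    o=plane(16,460,-150,740,150,.5,'b',cm); h=cv2.cvtColor(o,cv2.COLOR_RGB2HSV).astype(int)
    m=((h[...,0]<20)&(h[...,1]>110)&(h[...,2]>60))
    print(cm,'board',rect(cv2.morphologyEx(m.astype(np.uint8),cv2.MORPH_CLOSE,np.ones((9,9))),460,-150,.5))
    o=plane(14,340,200,680,390,.5,'t',cm); g=cv2.cvtColor(o,cv2.COLOR_RGB2GRAY); print('tray',rect(g>95,340,200,.5))
    o=plane(40,400,-400,640,-180,.5,'p',cm); cv2.imwrite(f'pics/pan_{cm}.png',o[:,:,::-1]); g=cv2.cvtColor(o,cv2.COLOR_RGB2GRAY); print('bal',rect(g>80,400,-400,.5))
E
python3 m.py
```

```text
red [305.7 167.2] [301, 160, 11, 16, 136] [243.5 198.2] [237, 191, 14, 17, 160] -> [624.6  75.2 161.8] gap 1.9
blue [245.4 173.2] [240, 165, 11, 18, 173] [322.6 214.3] [315, 207, 16, 16, 190] -> [597.3 -59.9 159.9] gap 0.9Traceback (most recent call last):
  File "m.py", line 5, in <module>
    a,sa=capblob(fs,c,rs); b,sb=capblob(ft,c,rt); p,g=tri(a,b); print(c,a.round(1),sa,b.round(1),sb,'->',p.round(1),'gap',g.round(1))
                                ~~~~~~~^^^^^^^^^
  File "h.py", line 25, in capblob
    n,l,s,c=cv2.connectedComponentsWithStats(m); i=1+np.argmax(s[1:,4]); return c[i],s[i].tolist()
                                                     ~~~~~~~~~^^^^^^^^^
    return _wrapfunc(a, 'argmax', axis=axis, out=out, **kwds)
    return bound(*args, **kwds)
ValueError: attempt to get argmax of an empty sequence
```

```bash
sed -i 's/(H>50)&(H<85)&(S>140)&(V>50)/(H>45)\&(H<90)\&(S>150)\&(V>50)/' h.py
python3 - <<'E'
import cv2; a=cv2.cvtColor(cv2.imread('pics/t1.png'),cv2.COLOR_BGR2HSV); b=cv2.cvtColor(cv2.imread('pics/s1.png'),cv2.COLOR_BGR2HSV)
print(a[244:248,270:280:2].tolist(), b[152:160:3,271].tolist())
for c in 'ab': pass
E
sed -i "s/(S>150)&(V>50)}/(S>150)\&(V>50)}/" h.py; python3 m.py
```

```text
[[[66, 134, 179], [67, 136, 178], [66, 134, 177], [66, 135, 177], [66, 133, 178]], [[66, 135, 178], [67, 135, 178], [67, 135, 178], [67, 133, 178], [67, 135, 176]], [[67, 136, 176], [67, 135, 178], [67, 134, 179], [66, 134, 177], [66, 134, 177]], [[67, 135, 179], [66, 135, 179], [67, 134, 179], [66, 135, 177], [67, 136, 178]]] [[70, 190, 164], [68, 163, 105], [68, 160, 105]]
red [305.7 167.2] [301, 160, 11, 16, 136] [243.5 198.3] [237, 191, 14, 17, 160] -> [624.5  75.2 161.8] gap 2.0
blue [245.3 173.3] [240, 165, 11, 18, 174] [322.6 214.3] [315, 207, 16, 16, 192] -> [597.2 -59.9 159.7] gap 0.8Traceback (most recent call last):
  File "m.py", line 5, in <module>
    a,sa=capblob(fs,c,rs); b,sb=capblob(ft,c,rt); p,g=tri(a,b); print(c,a.round(1),sa,b.round(1),sb,'->',p.round(1),'gap',g.round(1))
                                ~~~~~~~^^^^^^^^^
  File "h.py", line 25, in capblob
    n,l,s,c=cv2.connectedComponentsWithStats(m); i=1+np.argmax(s[1:,4]); return c[i],s[i].tolist()
                                                     ~~~~~~~~~^^^^^^^^^
    return _wrapfunc(a, 'argmax', axis=axis, out=out, **kwds)
    return bound(*args, **kwds)
ValueError: attempt to get argmax of an empty sequence
```

```bash
sed -i 's/(S>150)&(V>50)}/(S>110)\&(V>50)}/' h.py; python3 m.py
```

```text
red [305.7 167.2] [301, 160, 11, 16, 136] [243.5 198.3] [237, 191, 14, 17, 160] -> [624.5  75.2 161.8] gap 2.0
blue [245.3 173.3] [240, 165, 11, 18, 173] [322.5 214.4] [315, 207, 16, 16, 195] -> [597.1 -59.8 159.7] gap 0.6
green [271.1 154.8] [266, 147, 11, 17, 162] [274.7 245.6] [268, 239, 14, 14, 150] -> [544.3  22.  161.4] gap 2.1
top board ([591.4, 11.3], [228.2, 212.0], 77.9)
tray ([508.3, 296.5], [116.4, 264.6], 84.9)
bal ([504.1, -280.0], [161.6, 155.4], 4.4)
scene board ([602.2, 8.4], [231.3, 226.2], 77.6)
tray ([527.9, 287.2], [146.3, 315.6], 83.3)
bal ([535.2, -286.3], [196.7, 156.6], 4.1)
```

Run:
```python
import cv2,numpy as np
t=cv2.imread('pics/t1.png')
a=cv2.resize(t[155:295,205:355],None,fx=4,fy=4,interpolation=cv2.INTER_CUBIC)[:,:600]
cv2.imwrite('pics/v1.png',a)
```

```text
(no output)
```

View pics/v1.png

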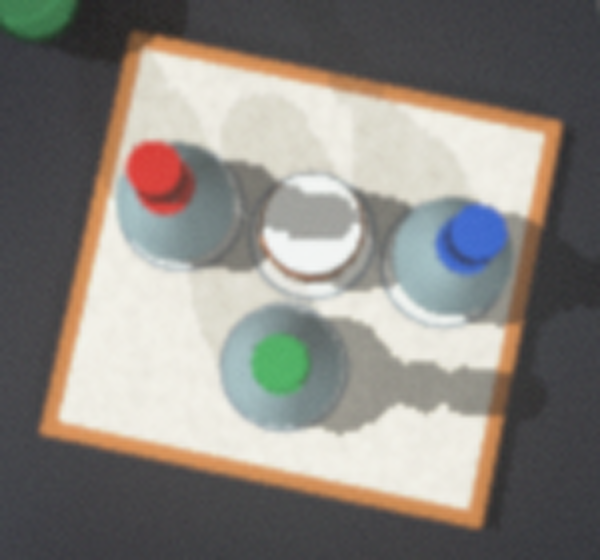

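The crop shows the cap tops at about top-view pixels red (243.5,197), blue (324.5,213.5) and green (275,246), with the jar between them at (283,212). The triangulated caps sit at z≈161, as expected, and their spacing fits the board. Next: the pan, tray and jar.

Run:
```python
from h import *
for n,uv in dict(red=(243.5,197),blue=(324.5,213.5),green=(274.9,245.9)).items(): print(n,onz('top',uv,178).round(1))
print('jar68',onz('top',(282.5,211),68).round(1), tri((276,206),(282.5,211)))
fs,ft=cv2.imread('pics/s1.png'),cv2.imread('pics/t1.png')
a=cv2.resize(ft[215:315,380:480],None,fx=4,fy=4,interpolation=cv2.INTER_CUBIC)
b=cv2.resize(fs[185:260,100:200],None,fx=4,fy=4,interpolation=cv2.INTER_CUBIC)
c=np.zeros((600,800,3),np.uint8); c[:400,:400]=a; c[:300,400:]=b
# predictions: tray outline and pan circle
th=np.linspace(0,2*np.pi,60)
pan=np.c_[504+52*np.cos(th),-281+52*np.sin(th),0*th+40]
for u in proj('top',pan): cv2.circle(c,tuple(np.int32((u-[380,215]+.5)*4)),1,(0,0,255),-1)
for u in proj('scene',pan): cv2.circle(c,tuple(np.int32((u-[100,185]+.5)*4)+[400,0]),1,(0,0,255),-1)
y=-.089;R=np.array([[np.cos(y),-np.sin(y)],[np.sin(y),np.cos(y)]])
q=np.array([[sx*130*1.,sy*55] for sx,sy in((-1,-1),(1,-1),(1,1),(-1,1))])@R.T+[508,298.5]
d=cv2.resize(fs[145:220,310:400],None,fx=3,fy=3,interpolation=cv2.INTER_CUBIC); 
P=np.int32((proj('scene',np.c_[q,[14]*4])-[310,145]+.5)*3); cv2.polylines(d,[P],True,(0,0,255))
c[310:310+225,450:450+270]=d
e=ft[190:340,95:185].copy(); e=cv2.rotate(cv2.resize(e,None,fx=1.3,fy=1.3),cv2.ROTATE_90_CLOCKWISE)
cv2.imwrite('pics/v2.png',c)
P=proj('top',np.c_[q,[14]*4]);print(P.round(1).tolist(),[list(np.round(R@[x,0]+[508,298.5],1)) for x in(-80,0,80)])
```

```text
red [624.2  72.9 178. ]
blue [596.8 -61.7 178. ]
green [543.2  20.5 178. ]
jar68 [611.6   7.4  68. ] (array([612.75205547,   8.47476529,  60.22320812]), np.float64(2.3318814513669714))
[[157.5, 332.7], [172.2, 203.2], [119.1, 198.4], [103.0, 327.3]] [[np.float64(428.3), np.float64(305.6)], [np.float64(508.0), np.float64(298.5)], [np.float64(587.7), np.float64(291.4)]]
```

View pics/v2.png

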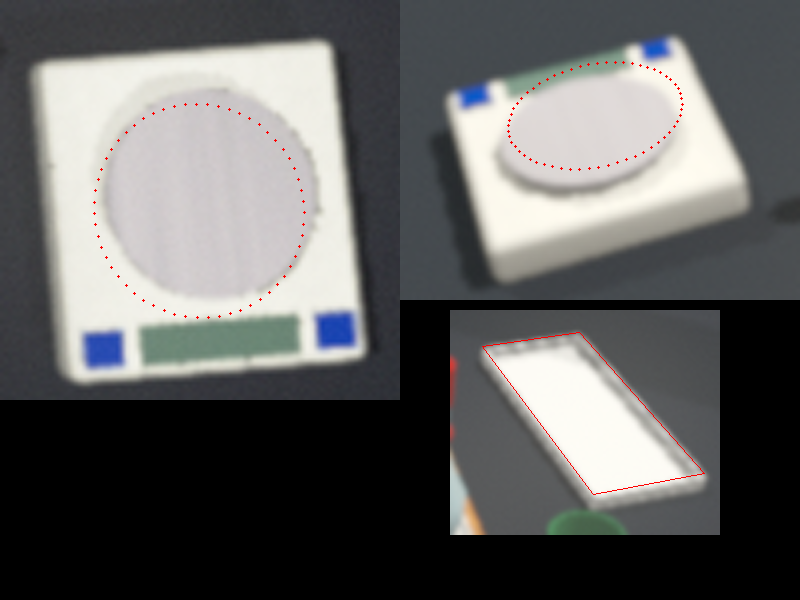

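The pan centre is near top pixel (432.2,262.6) and scene pixel (147,217). My trial circle was a few mm off. The tray outline fits well.

Run:
```python
from h import *
print(tri((147,217),(432.2,262.6)),onz('top',(432.2,262.6),40),onz('scene',(147,217),40))
```

```text
(array([ 512.87119166, -287.36724035,   35.96246026]), np.float64(1.6767083626828672)) [ 512.74569762 -286.83131149   40.        ] [ 518.74451838 -286.58534521   40.        ]
```

Emit:
{"op": "step_arm", "data": {"targets": [[60,0.9,-0.9,0,0,0,0],[60,0.9,-0.9,0,0,0,0],[60,0.9,-0.9,0,0,0,0],[60,0.9,-0.9,0,0,0,0],[60,0.9,-0.9,0,0,0,0]]}}

```text
time: 1.9
position: [320.7, 352.8, 231.5]
orientation: [0.131, 0.991, 0.0, 0.0]
ft_force: [1.9, 1.1, 0.2]
width: 0.701
grasp_force: 0.0
```

Emit:
{"op": "step_arm", "data": {"targets": [[60,0.9,-0.9,0,0,0,0],[60,0.9,-0.9,0,0,0,0],[60,0.9,-0.9,0,0,0,0],[60,0,0,0,0,0,0],[60,0,0,0,0,0,0]]}}

```text
time: 2.4
position: [426.0, 247.6, 231.2]
orientation: [0.132, 0.991, 0.0, -0.0]
ft_force: [-0.3, 0.2, 0.5]
width: 0.702
grasp_force: 0.0
```

Emit:
{"op": "step_arm", "data": {"targets": [[60,0.66,-0.58,0,0,0,0],[60,0.66,-0.58,0,0,0,0],[60,0.66,-0.58,0,0,0,0],[60,0.66,-0.58,0,0,0,0],[60,0.66,-0.58,0,0,0,0]]}}

```text
time: 2.9
position: [591.3, 103.8, 231.4]
orientation: [0.13, 0.992, 0.0, -0.0]
ft_force: [0.8, 0.4, 0.1]
width: 0.704
grasp_force: 0.0
```

Emit:
{"op": "step_arm", "data": {"targets": [[60,0.66,-0.58,0,0,0,0],[60,0,0,0,0,0,0],[60,0,0,-0.6,0,0,0],[60,0,0,0,0,0,0]]}}

```text
time: 3.3
position: [621.4, 75.9, 198.0]
orientation: [0.13, 0.991, -0.0, -0.003]
ft_force: [-1.5, 0.1, -0.1]
width: 0.7
grasp_force: 0.0
```

Emit:
{"op": "step_arm", "data": {"targets": [[60,0,0,0,0,0,0],[60,0,0,-0.6,0,0,0],[60,0,0,-0.6,0,0,0],[60,0,0,0,0,0,0],[60,0,0,0,0,0,0]]}}

```text
time: 3.8
position: [624.1, 74.9, 143.0]
orientation: [0.131, 0.991, 0.0, 0.001]
ft_force: [0.3, 0.1, 1.0]
width: 0.703
grasp_force: 0.0
```

Run:
```python
from h import *
f,t=snap('scene','s2'),snap('top','t2')
c=np.zeros((600,800,3),np.uint8)
a=cv2.resize(f[130:230,230:330],None,fx=4,fy=4,interpolation=cv2.INTER_CUBIC);b=cv2.resize(t[150:250,200:300],None,fx=4,fy=4,interpolation=cv2.INTER_CUBIC)
cv2.imwrite('pics/v3.png',np.hstack([a,b])[:,:,::-1]); print(arm.get_state()['position'])
```

```text
[624.67886327  74.66640272 143.67520314]
```

View pics/v3.png

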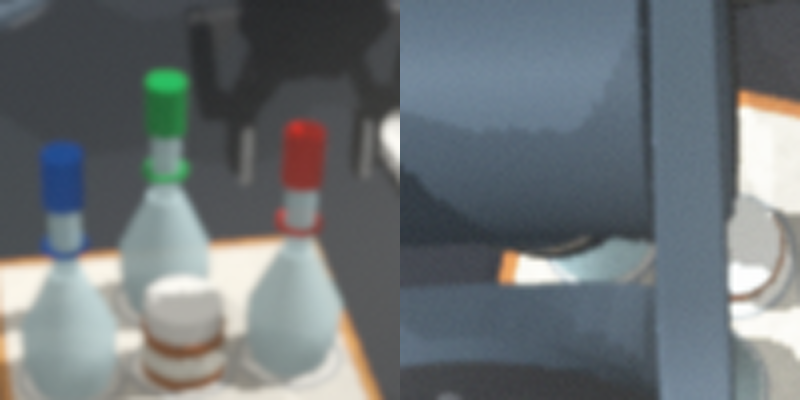

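The fingers straddle the red cap, with the pads at about (245,155) and (365,150) and the cap at (305,155). I'm closing on it.

Emit:
{"op": "step_arm", "data": {"targets": [[15,0,0,0,0,0,0],[15,0,0,0,0,0,0],[15,0,0,0,0,0,0],[15,0,0,0,0,0,0],[15,0,0,0,0,0,0]]}}

```text
time: 4.4
position: [624.2, 74.4, 142.3]
orientation: [0.131, 0.991, 0.0, 0.001]
ft_force: [-1.3, 0.6, 6.7]
width: 0.26
grasp_force: 58.6
```

Emit:
{"op": "step_arm", "data": {"targets": [[15,0,0,0,0,0,0],[15,0,0,0.4,0,0,0],[15,0,0,0.6,0,0,0],[15,0,0,0.4,0,0,0],[15,0,0,0,0,0,0]]}}

```text
time: 4.9
position: [624.8, 74.3, 213.9]
orientation: [0.131, 0.991, 0.0, 0.002]
ft_force: [0.3, 0.5, -1.7]
width: 0.266
grasp_force: 58.9
```

Emit:
{"op": "step_arm", "data": {"targets": [[15,-0.12,0.4,0,0,0,0],[15,-0.12,0.8,0,0,0,0],[15,-0.12,0.9,0,0,0,0],[15,-0.12,0.9,0,0,0,0],[15,-0.12,0.8,0,0,0,0]]}}

```text
time: 5.4
position: [592.6, 266.0, 209.5]
orientation: [0.131, 0.991, -0.0, -0.001]
ft_force: [0.5, -0.6, -1.4]
width: 0.265
grasp_force: 59.0
```

Emit:
{"op": "step_arm", "data": {"targets": [[15,-0.12,0.54,0,0,0,0],[15,0,0,0,0,0,0],[15,0,0,-0.4,0,0,0],[15,0,0,-0.4,0,0,0],[15,0,0,0,0,0,0]]}}

```text
time: 5.9
position: [586.1, 289.9, 167.3]
orientation: [0.131, 0.991, -0.002, -0.003]
ft_force: [-0.2, 0.2, -2.5]
width: 0.265
grasp_force: 59.1
```

Emit:
{"op": "step_arm", "data": {"targets": [[15,0,0,-0.4,0,0,0],[15,0,0,-0.2,0,0,0],[15,0,0,0,0,0,0],[15,0,0,0,0,0,0]]}}

```text
time: 6.3
position: [587.9, 291.1, 141.8]
orientation: [0.131, 0.991, 0.0, 0.0]
ft_force: [-0.2, -0.1, -1.6]
width: 0.263
grasp_force: 59.3
```

Emit:
{"op": "step_arm", "data": {"targets": [[15,0,0,-0.12,0,0,0],[15,0,0,-0.08,0,0,0],[15,0,0,0,0,0,0],[15,0,0,-0.02,0,0,0],[15,0,0,0,0,0,0]]}}

```text
time: 6.8
position: [587.8, 291.4, 130.4]
orientation: [0.131, 0.991, 0.0, 0.0]
ft_force: [0.6, 0.2, -2.3]
width: 0.267
grasp_force: 59.5
```

Emit:
{"op": "step_arm", "data": {"targets": [[15,0,0,-0.02,0,0,0],[15,0,0,0,0,0,0]]}}

```text
time: 7.0
position: [588.1, 291.4, 130.3]
orientation: [0.131, 0.991, 0.0, 0.001]
ft_force: [-1.0, -0.6, 5.6]
width: 0.265
grasp_force: 60.1
```

Emit:
{"op": "step_arm", "data": {"targets": [[50,0,0,0,0,0,0],[50,0,0,0,0,0,0],[50,0,0,0,0,0,0],[50,0,0,0.4,0,0,0],[50,0,0,1.0,0,0,0]]}}

```text
time: 7.5
position: [585.8, 290.5, 195.8]
orientation: [0.131, 0.991, -0.002, -0.004]
ft_force: [1.2, 0.4, -0.2]
width: 0.585
grasp_force: 0.0
```

Emit:
{"op": "step_arm", "data": {"targets": [[50,-0.15,-0.9,0,0,0,0],[50,-0.15,-0.9,0,0,0,0],[50,-0.15,-0.9,0,0,0,0],[50,-0.15,-0.9,0,0,0,0],[50,-0.15,-0.9,0,0,0,0]]}}

```text
time: 8.0
position: [549.6, 64.6, 199.4]
orientation: [0.131, 0.991, 0.0, 0.0]
ft_force: [0.8, -0.1, 0.7]
width: 0.585
grasp_force: 0.0
```

Emit:
{"op": "step_arm", "data": {"targets": [[50,-0.13,-0.9,0,0,0,0],[50,0,0,0,0,0,0],[50,0,0,0,0,0,0]]}}

```text
time: 8.3
position: [543.7, 20.6, 199.4]
orientation: [0.132, 0.991, 0.0, 0.0]
ft_force: [-0.0, 0.3, 0.4]
width: 0.581
grasp_force: 0.0
```

Emit:
{"op": "step_arm", "data": {"targets": [[50,0,0.01,-0.5,0,0,0],[50,0,0,-0.64,0,0,0],[50,0,0,0,0,0,0],[15,0,0,0,0,0,0],[15,0,0,0,0,0,0]]}}

```text
time: 8.8
position: [544.6, 22.3, 143.9]
orientation: [0.131, 0.991, 0.0, 0.001]
ft_force: [-1.8, -2.2, 5.4]
width: 0.267
grasp_force: 59.4
```

Emit:
{"op": "step_arm", "data": {"targets": [[15,0,0,0,0,0,0],[15,0,0,0,0,0,0],[15,0,0,0,0,0,0],[15,0,0,0,0,0,0]]}}

```text
time: 9.2
position: [544.7, 21.8, 143.8]
orientation: [0.131, 0.991, 0.0, 0.001]
ft_force: [-0.2, 0.8, 7.6]
width: 0.268
grasp_force: 59.5
```

Emit:
{"op": "step_arm", "data": {"targets": [[15,0,0,0.4,0,0,0],[15,0,0,0.6,0,0,0],[15,-0.2,0.5,0.4,0,0,0],[15,-0.32,0.8,0,0,0,0],[15,-0.32,0.8,0,0,0,0]]}}

```text
time: 9.7
position: [501.4, 127.7, 213.4]
orientation: [0.132, 0.991, 0.0, 0.001]
ft_force: [0.4, 0.3, -2.3]
width: 0.262
grasp_force: 59.0
```

Emit:
{"op": "step_arm", "data": {"targets": [[15,-0.32,0.8,0,0,0,0],[15,-0.32,0.8,0,0,0,0],[15,-0.32,0.8,0,0,0,0],[15,-0.32,0.8,0,0,0,0],[15,-0.2,0.38,0,0,0,0]]}}

```text
time: 10.2
position: [426.3, 308.3, 212.8]
orientation: [0.13, 0.991, 0.0, 0.0]
ft_force: [0.4, -0.6, -1.7]
width: 0.265
grasp_force: 59.1
```

Emit:
{"op": "step_arm", "data": {"targets": [[15,0,0,0,0,0,0],[15,0,0,-0.4,0,0,0],[15,0,0,-0.6,0,0,0],[15,0,0,-0.4,0,0,0],[15,0,0,0,0,0,0]]}}

```text
time: 10.7
position: [426.8, 304.3, 140.3]
orientation: [0.131, 0.991, -0.001, -0.002]
ft_force: [0.0, -0.1, -1.3]
width: 0.266
grasp_force: 59.1
```

Emit:
{"op": "step_arm", "data": {"targets": [[15,0.01,0,-0.12,0,0,0],[15,0,0,-0.08,0,0,0],[15,0,0,0,0,0,0],[15,0,0,-0.03,0,0,0],[15,0,0,0,0,0,0]]}}

```text
time: 11.2
position: [428.7, 306.0, 131.9]
orientation: [0.131, 0.991, 0.0, 0.001]
ft_force: [-2.0, -1.1, 5.2]
width: 0.266
grasp_force: 59.8
```

Emit:
{"op": "step_arm", "data": {"targets": [[50,0,0,0,0,0,0],[50,0,0,0,0,0,0],[50,0,0,0,0,0,0],[50,0,0,0.4,0,0,0],[50,0,0,1.0,0,0,0]]}}

```text
time: 11.7
position: [426.5, 304.7, 198.4]
orientation: [0.131, 0.991, -0.002, -0.003]
ft_force: [1.2, 0.1, 0.8]
width: 0.583
grasp_force: 0.0
```

Emit:
{"op": "step_arm", "data": {"targets": [[50,0.37,-0.81,0,0,0,0],[50,0.37,-0.81,0,0,0,0],[50,0.37,-0.81,0,0,0,0],[50,0.37,-0.81,0,0,0,0],[50,0.37,-0.81,0,0,0,0]]}}

```text
time: 12.2
position: [521.2, 101.6, 200.9]
orientation: [0.131, 0.991, 0.0, 0.0]
ft_force: [0.2, 0.5, -0.6]
width: 0.583
grasp_force: 0.0
```

Emit:
{"op": "step_arm", "data": {"targets": [[50,0.37,-0.81,0,0,0,0],[50,0.37,-0.81,0,0,0,0],[50,0.37,-0.81,0,0,0,0],[50,0.41,-0.85,0,0,0,0],[50,0,0,0,0,0,0]]}}

```text
time: 12.7
position: [598.2, -65.2, 200.5]
orientation: [0.133, 0.991, -0.0, 0.001]
ft_force: [-0.9, 0.7, -0.0]
width: 0.584
grasp_force: 0.0
```

Emit:
{"op": "step_arm", "data": {"targets": [[50,0,0,0,0,0,0],[50,0,0,0,0,0,0]]}}

```text
time: 12.9
position: [596.2, -59.8, 200.6]
orientation: [0.131, 0.991, 0.0, -0.0]
ft_force: [-0.3, 0.3, -0.8]
width: 0.586
grasp_force: 0.0
```

Emit:
{"op": "step_arm", "data": {"targets": [[50,0.01,-0.02,-0.5,0,0,0],[50,0,0,-0.66,0,0,0],[50,0,0,0,0,0,0],[15,0,0,0,0,0,0],[15,0,0,0,0,0,0]]}}

```text
time: 13.4
position: [598.0, -61.3, 144.7]
orientation: [0.131, 0.991, -0.0, 0.001]
ft_force: [-0.8, 1.5, 6.1]
width: 0.262
grasp_force: 59.6
```

Emit:
{"op": "step_arm", "data": {"targets": [[15,0,0,0,0,0,0],[15,0,0,0,0,0,0],[15,0,0,0,0,0,0],[15,0,0,0,0,0,0]]}}

```text
time: 13.8
position: [598.2, -61.6, 144.7]
orientation: [0.131, 0.991, 0.0, 0.002]
ft_force: [-0.1, 2.0, 8.3]
width: 0.266
grasp_force: 59.3
```

Emit:
{"op": "step_arm", "data": {"targets": [[15,0,0,0.4,0,0,0],[15,0,0,0.7,0,0,0],[15,0,0,0.5,0,0,0],[15,-0.1,0.4,0,0,0,0],[15,-0.2,0.8,0,0,0,0]]}}

```text
time: 14.3
position: [582.7, -2.8, 224.1]
orientation: [0.132, 0.991, -0.0, 0.001]
ft_force: [-0.4, 0.4, -2.4]
width: 0.26
grasp_force: 59.1
```

Emit:
{"op": "step_arm", "data": {"targets": [[15,-0.22,0.9,0,0,0,0],[15,-0.22,0.9,0,0,0,0],[15,-0.22,0.9,0,0,0,0],[15,-0.22,0.9,0,0,0,0],[15,-0.22,0.9,0,0,0,0]]}}

```text
time: 14.8
position: [526.4, 225.0, 223.5]
orientation: [0.131, 0.991, 0.0, 0.0]
ft_force: [0.8, -0.2, -2.2]
width: 0.263
grasp_force: 59.1
```

Emit:
{"op": "step_arm", "data": {"targets": [[15,-0.22,0.8,0,0,0,0],[15,-0.18,0.7,0,0,0,0],[15,0,0,0,0,0,0],[15,0,0,-0.4,0,0,0],[15,0,0,-0.3,0,0,0]]}}

```text
time: 15.3
position: [507.1, 298.1, 187.6]
orientation: [0.131, 0.991, -0.0, 0.0]
ft_force: [-0.5, 0.2, -2.3]
width: 0.263
grasp_force: 59.5
```

Emit:
{"op": "step_arm", "data": {"targets": [[15,0,0,0,0,0,0],[15,0,0,0,0,0,0]]}}

```text
time: 15.5
position: [507.4, 298.0, 188.4]
orientation: [0.131, 0.991, 0.0, 0.0]
ft_force: [-0.1, 0.0, -1.5]
width: 0.257
grasp_force: 59.3
```

Emit:
{"op": "step_arm", "data": {"targets": [[15,0,0,-0.5,0,0,0],[15,0,0,-0.4,0,0,0],[15,0,0,-0.16,0,0,0],[15,0,0,0,0,0,0],[15,0,0,0,0,0,0]]}}

```text
time: 16.0
position: [507.9, 298.5, 136.1]
orientation: [0.131, 0.991, 0.0, 0.001]
ft_force: [0.3, 0.5, -2.1]
width: 0.264
grasp_force: 59.3
```

Emit:
{"op": "step_arm", "data": {"targets": [[15,0,0,-0.03,0,0,0],[15,0,0,0,0,0,0],[15,0,0,-0.02,0,0,0],[15,0,0,0,0,0,0]]}}

```text
time: 16.4
position: [507.4, 298.4, 132.8]
orientation: [0.131, 0.991, 0.0, 0.0]
ft_force: [-0.5, 0.6, 2.0]
width: 0.263
grasp_force: 59.9
```

Emit:
{"op": "step_arm", "data": {"targets": [[50,0,0,0,0,0,0],[50,0,0,0,0,0,0],[50,0,0,0,0,0,0],[50,0,0,0.4,0,0,0],[50,0,0,1.0,0,0,0]]}}

```text
time: 16.9
position: [505.4, 297.4, 199.5]
orientation: [0.131, 0.991, -0.002, -0.003]
ft_force: [0.4, 0.8, 0.7]
width: 0.589
grasp_force: 0.0
```

Emit:
{"op": "step_arm", "data": {"targets": [[85,0.3,-0.83,0,0,0,0],[85,0.3,-0.83,0,0,0,0],[85,0.3,-0.83,0,0,0,0],[85,0,0,0,0,0,0]]}}

```text
time: 17.3
position: [553.6, 169.7, 202.4]
orientation: [0.133, 0.991, -0.0, 0.0]
ft_force: [0.1, 1.2, -0.6]
width: 0.995
grasp_force: 0.0
```

Run:
```python
from h import *
f,t=snap('scene','s4'),snap('top','t4')
a=cv2.resize(f[125:225,220:420],None,fx=4,fy=4,interpolation=cv2.INTER_CUBIC)
cv2.imwrite('pics/v4.png',a[:,:,::-1])
for n in ('flask_red','flask_blue','flask_green','jar'): print(n,[d['position'].__repr__() for d in viewer.look_for('scene',n)[:1]])
```

```text
flask_red ['[605.2, 285.1, 61.4]']
flask_blue ['[519.4, 288.9, 67.9]']
flask_green []
jar ['[630.1, -0.7, 52.5]']
```

View pics/v4.png

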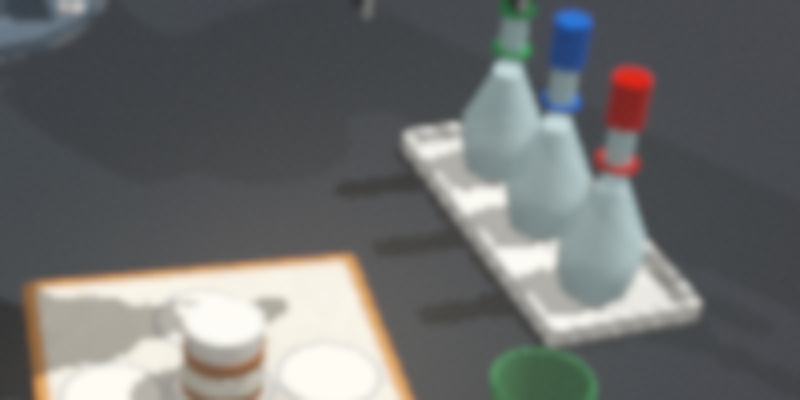

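All three flasks stand in the tray (red cap at (630,98) in the crop, blue at (570,40), green at the top edge). The jar is still in place, so I go to it.

Emit:
{"op": "step_arm", "data": {"targets": [[85,0.29,-0.83,0,0,0,0],[85,0.29,-0.83,0,0,0,0],[85,0.29,-0.83,0,0,0,0],[85,0.3,-0.83,0,0,0,0],[85,0,0,0,0,0,0]]}}

```text
time: 18.1
position: [611.9, 4.4, 202.2]
orientation: [0.132, 0.991, -0.0, 0.0]
ft_force: [-0.1, 0.4, -0.7]
width: 0.995
grasp_force: 0.0
```

Emit:
{"op": "step_arm", "data": {"targets": [[85,0,0,-0.5,0,0,0],[85,0,0,-1,0,0,0],[85,0,0,-0.5,0,0,0],[85,0,0,0,0,0,0],[85,0,0,0,0,0,0]]}}

```text
time: 18.6
position: [611.0, 8.7, 103.1]
orientation: [0.13, 0.991, 0.0, 0.0]
ft_force: [-0.1, -0.8, 1.1]
width: 0.994
grasp_force: 0.0
```

Emit:
{"op": "step_arm", "data": {"targets": [[85,0,0,-0.5,0,0,0],[85,0,0,-0.6,0,0,0],[85,0,0,-0.43,0,0,0],[85,0,0,0,0,0,0],[85,0,0,0,0,0,0]]}}

```text
time: 19.1
position: [611.9, 8.0, 27.8]
orientation: [0.131, 0.991, 0.0, 0.001]
ft_force: [0.8, 0.8, 1.5]
width: 0.997
grasp_force: 0.0
```

Emit:
{"op": "step_arm", "data": {"targets": [[40,0,0,0,0,0,0],[40,0,0,0,0,0,0],[40,0,0,0,0,0,0],[40,0,0,0,0,0,0],[40,0,0,0,0,0,0]]}}

```text
time: 19.6
position: [611.6, 7.8, 27.6]
orientation: [0.131, 0.991, 0.0, 0.001]
ft_force: [-2.3, 1.0, 10.0]
width: 0.589
grasp_force: 61.4
```

Emit:
{"op": "step_arm", "data": {"targets": [[40,0,0,0.4,0,0,0],[40,0,0,0.8,0,0,0],[40,0,0,0.6,0,0,0],[40,-0.15,-0.45,0,0,0,0],[40,-0.28,-0.84,0,0,0,0]]}}

```text
time: 20.1
position: [590.0, -55.8, 117.4]
orientation: [0.129, 0.992, 0.0, 0.002]
ft_force: [-0.1, -1.0, -2.5]
width: 0.592
grasp_force: 62.9
```

Emit:
{"op": "step_arm", "data": {"targets": [[40,-0.28,-0.84,0,0,0,0],[40,-0.28,-0.84,0,0,0,0],[40,-0.28,-0.84,0,0,0,0],[40,-0.28,-0.84,0,0,0,0],[40,-0.28,-0.84,0,0,0,0]]}}

```text
time: 20.6
position: [518.4, -268.4, 116.3]
orientation: [0.131, 0.991, -0.0, 0.0]
ft_force: [0.7, -0.0, -2.2]
width: 0.587
grasp_force: 62.9
```

Emit:
{"op": "step_arm", "data": {"targets": [[40,-0.13,-0.4,0,0,0,0],[40,0,0,0,0,0,0],[40,0,0,-0.4,0,0,0],[40,0,0,-0.4,0,0,0],[40,0,0,0,0,0,0]]}}

```text
time: 21.1
position: [511.7, -285.1, 73.9]
orientation: [0.131, 0.991, 0.001, -0.002]
ft_force: [-0.0, 0.2, -1.3]
width: 0.587
grasp_force: 63.0
```

Run:
```python
from h import *
f,t=snap('scene','s5'),snap('top','t5'); s=arm.get_state(); print(s['position'],s['width'])
a=cv2.resize(f[170:270,90:190],None,fx=4,fy=4,interpolation=cv2.INTER_CUBIC);b=cv2.resize(t[215:315,380:480],None,fx=4,fy=4,interpolation=cv2.INTER_CUBIC)
cv2.imwrite('pics/v5.png',np.hstack([a,b])[:,:,::-1])
```

```text
[ 512.97596397 -286.17269331   76.27633688] 0.5888095479490012
```

View pics/v5.png

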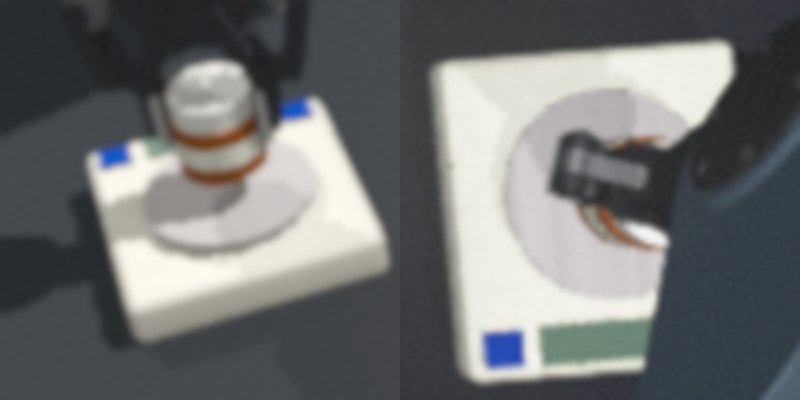

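The jar hangs over the pan, centred within a few mm. I lower it now.

Emit:
{"op": "step_arm", "data": {"targets": [[40,0.01,0,-0.25,0,0,0],[40,0,0,-0.15,0,0,0],[40,0,0,0,0,0,0],[40,0,0,-0.04,0,0,0],[40,0,0,0,0,0,0]]}}

```text
time: 21.7
position: [513.2, -286.8, 53.8]
orientation: [0.131, 0.991, -0.0, 0.0]
ft_force: [-0.5, 0.1, -1.4]
width: 0.589
grasp_force: 63.0
```

Emit:
{"op": "step_arm", "data": {"targets": [[40,0,0,-0.03,0,0,0],[40,0,0,0,0,0,0]]}}

```text
time: 21.9
position: [513.2, -286.8, 52.3]
orientation: [0.131, 0.991, -0.0, 0.0]
ft_force: [0.4, 0.1, -1.6]
width: 0.584
grasp_force: 63.0
```

Emit:
{"op": "step_arm", "data": {"targets": [[40,0,0,-0.02,0,0,0],[40,0,0,0,0,0,0]]}}

```text
time: 22.1
position: [513.3, -286.8, 51.6]
orientation: [0.131, 0.991, -0.0, 0.0]
ft_force: [-0.9, -0.0, 3.0]
width: 0.589
grasp_force: 63.5
```

Emit:
{"op": "step_arm", "data": {"targets": [[85,0,0,0,0,0,0],[85,0,0,0,0,0,0],[85,0,0,0,0,0,0],[85,0,0,0,0,0,0],[85,0,0,0.3,0,0,0]]}}

```text
time: 22.6
position: [512.3, -286.2, 65.3]
orientation: [0.131, 0.991, 0.001, -0.001]
ft_force: [-0.4, 0.1, 0.7]
width: 0.996
grasp_force: 0.0
```

Emit:
{"op": "step_arm", "data": {"targets": [[85,0,0,0.9,0,0,0],[85,0,0,0.9,0,0,0],[85,0,0,0.9,0,0,0],[50,0,0.9,0,0,0,0],[50,0,0.9,0,0,0,0]]}}

```text
time: 23.1
position: [513.5, -196.5, 203.8]
orientation: [0.132, 0.991, -0.001, 0.002]
ft_force: [1.0, 0.9, 0.7]
width: 0.684
grasp_force: 0.0
```

Emit:
{"op": "step_arm", "data": {"targets": [[50,0,1,0,0,0,0],[50,0,1,0,0,0,0],[50,0,1,0,0,0,0],[50,0,0,0,0,0,0]]}}

```text
time: 23.5
position: [512.9, -42.1, 202.5]
orientation: [0.129, 0.992, 0.0, 0.0]
ft_force: [-0.3, -0.2, 0.2]
width: 0.585
grasp_force: 0.0
```

Run:
```python
from h import *
f,t=snap('scene','s6'),snap('top','t6'); s=arm.get_state(); print(s['position'],s['width'],s['time'])
a=cv2.resize(f[170:270,90:190],None,fx=4,fy=4,interpolation=cv2.INTER_CUBIC);b=cv2.resize(t[215:315,380:480],None,fx=4,fy=4,interpolation=cv2.INTER_CUBIC)
cv2.imwrite('pics/v6.png',np.hstack([a,b])[:,:,::-1])
```

```text
[513.34858622 -46.02706749 202.31491093] 0.5839882641483412 23.6
```

View pics/v6.png

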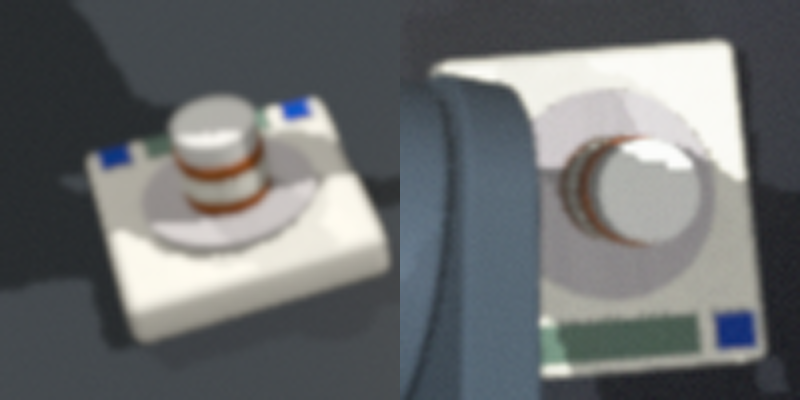

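The jar stands upright and its base is at the pan centre, (211,193) in the right half. Next I return blue.

Emit:
{"op": "step_arm", "data": {"targets": [[50,-0.02,0.98,0,0,0,0],[50,-0.02,0.98,0,0,0,0],[50,-0.02,0.98,0,0,0,0],[50,-0.02,0.98,0,0,0,0],[50,-0.02,0.98,0,0,0,0]]}}

```text
time: 24.1
position: [508.7, 198.8, 201.9]
orientation: [0.132, 0.991, 0.0, 0.0]
ft_force: [0.7, -0.1, 0.7]
width: 0.587
grasp_force: 0.0
```

Emit:
{"op": "step_arm", "data": {"targets": [[50,-0.01,0.98,0,0,0,0],[50,0,0.98,0,0,0,0],[50,0,0,0,0,0,0],[50,0,0,0,0,0,0],[50,0,0,0,0,0,0]]}}

```text
time: 24.6
position: [508.3, 294.6, 201.4]
orientation: [0.132, 0.991, -0.0, -0.0]
ft_force: [0.6, 0.5, -0.6]
width: 0.588
grasp_force: 0.0
```

Emit:
{"op": "step_arm", "data": {"targets": [[50,0,0.06,0,0,0,0],[50,0,0,-0.5,0,0,0],[50,0,0,-0.88,0,0,0],[50,0,0,0,0,0,0],[50,0,0,0,0,0,0]]}}

```text
time: 25.1
position: [508.0, 298.7, 132.9]
orientation: [0.132, 0.991, -0.0, -0.0]
ft_force: [0.4, 0.2, 0.4]
width: 0.584
grasp_force: 0.0
```

Emit:
{"op": "step_arm", "data": {"targets": [[15,0,0,0,0,0,0],[15,0,0,0,0,0,0],[15,0,0,0,0,0,0],[15,0,0,0,0,0,0],[15,0,0,0,0,0,0]]}}

```text
time: 25.6
position: [508.7, 299.4, 134.5]
orientation: [0.131, 0.991, 0.001, 0.001]
ft_force: [-0.7, -2.3, 6.7]
width: 0.26
grasp_force: 58.4
```

Emit:
{"op": "step_arm", "data": {"targets": [[15,0,0,0.4,0,0,0],[15,0,0,0.7,0,0,0],[15,0,0,0.6,0,0,0],[15,0.1,-0.4,0,0,0,0],[15,0.2,-0.8,0,0,0,0]]}}

```text
time: 26.1
position: [522.9, 240.4, 219.4]
orientation: [0.13, 0.992, 0.001, 0.001]
ft_force: [0.5, -0.4, -2.6]
width: 0.262
grasp_force: 59.2
```

Emit:
{"op": "step_arm", "data": {"targets": [[15,0.22,-0.9,0,0,0,0],[15,0.22,-0.9,0,0,0,0],[15,0.22,-0.9,0,0,0,0],[15,0.22,-0.9,0,0,0,0],[15,0.22,-0.9,0,0,0,0]]}}

```text
time: 26.6
position: [578.0, 12.4, 218.5]
orientation: [0.131, 0.991, 0.0, 0.001]
ft_force: [0.5, -0.0, -2.6]
width: 0.263
grasp_force: 59.2
```

Emit:
{"op": "step_arm", "data": {"targets": [[15,0.22,-0.8,0,0,0,0],[15,0.17,-0.7,0,0,0,0],[15,0,0,0,0,0,0],[15,0,0,-0.4,0,0,0],[15,0,0,-0.3,0,0,0]]}}

```text
time: 27.1
position: [597.1, -60.7, 182.5]
orientation: [0.131, 0.991, 0.0, 0.0]
ft_force: [0.3, -0.2, -3.6]
width: 0.266
grasp_force: 59.4
```

Emit:
{"op": "step_arm", "data": {"targets": [[15,0,0,0,0,0,0],[15,0,0,0,0,0,0],[15,0,0,0,0,0,0]]}}

```text
time: 27.4
position: [597.7, -60.5, 183.7]
orientation: [0.131, 0.991, -0.0, 0.001]
ft_force: [0.4, -0.6, -2.3]
width: 0.265
grasp_force: 59.3
```

Emit:
{"op": "step_arm", "data": {"targets": [[15,0,-0.01,-0.4,0,0,0],[15,0,0,-0.24,0,0,0],[15,0,0,-0.06,0,0,0],[15,0,0,0,0,0,0],[15,0,0,0,0,0,0]]}}

```text
time: 27.9
position: [597.5, -61.2, 147.9]
orientation: [0.131, 0.991, -0.0, 0.0]
ft_force: [-0.1, -1.0, -2.7]
width: 0.263
grasp_force: 59.7
```

Emit:
{"op": "step_arm", "data": {"targets": [[15,0,0,-0.03,0,0,0],[15,0,0,0,0,0,0],[15,0,0,-0.02,0,0,0],[15,0,0,0,0,0,0]]}}

```text
time: 28.3
position: [598.0, -61.5, 146.5]
orientation: [0.131, 0.991, -0.0, 0.001]
ft_force: [-1.3, -0.6, 10.4]
width: 0.264
grasp_force: 61.0
```

Emit:
{"op": "step_arm", "data": {"targets": [[50,0,0,0,0,0,0],[50,0,0,0,0,0,0],[50,0,0,0,0,0,0],[50,0,0,0.3,0,0,0],[50,0,0,0.9,0,0,0]]}}

```text
time: 28.8
position: [595.4, -60.9, 202.7]
orientation: [0.131, 0.991, 0.0, -0.004]
ft_force: [-0.6, -1.2, 0.2]
width: 0.584
grasp_force: 0.0
```

Emit:
{"op": "step_arm", "data": {"targets": [[50,-0.37,0.82,0,0,0,0],[50,-0.37,0.82,0,0,0,0],[50,-0.37,0.82,0,0,0,0],[50,-0.37,0.82,0,0,0,0],[50,-0.37,0.82,0,0,0,0]]}}

```text
time: 29.3
position: [504.0, 145.2, 206.0]
orientation: [0.131, 0.991, 0.0, 0.001]
ft_force: [1.1, -0.2, 0.5]
width: 0.583
grasp_force: 0.0
```

Emit:
{"op": "step_arm", "data": {"targets": [[50,-0.37,0.82,0,0,0,0],[50,-0.37,0.82,0,0,0,0],[50,-0.37,0.82,0,0,0,0],[50,-0.42,0.78,0,0,0,0],[50,0,0,0,0,0,0]]}}

```text
time: 29.8
position: [426.2, 309.4, 205.9]
orientation: [0.129, 0.992, 0.001, 0.0]
ft_force: [-0.2, -1.2, 0.0]
width: 0.582
grasp_force: 0.0
```

Emit:
{"op": "step_arm", "data": {"targets": [[50,0,0,0,0,0,0],[50,0,0,0,0,0,0],[50,0,0,0,0,0,0]]}}

```text
time: 30.1
position: [428.8, 304.9, 205.1]
orientation: [0.132, 0.991, 0.0, 0.0]
ft_force: [-0.7, 0.6, 1.0]
width: 0.584
grasp_force: 0.0
```

Next I grip green at z≈132 and lift it.

Emit:
{"op": "step_arm", "data": {"targets": [[50,0,0.01,-0.6,0,0,0],[50,0,0,-0.86,0,0,0],[50,0,0,0,0,0,0],[50,0,0,0,0,0,0],[15,0,0,0,0,0,0]]}}

```text
time: 30.6
position: [429.3, 306.5, 133.8]
orientation: [0.131, 0.991, 0.001, 0.001]
ft_force: [0.6, 0.4, 1.0]
width: 0.429
grasp_force: 0.0
```

Emit:
{"op": "step_arm", "data": {"targets": [[15,0,0,0,0,0,0],[15,0,0,0,0,0,0],[15,0,0,0,0,0,0],[15,0,0,0,0,0,0],[15,0,0,0,0,0,0]]}}

```text
time: 31.1
position: [429.1, 306.6, 133.8]
orientation: [0.131, 0.991, 0.001, 0.001]
ft_force: [-0.4, -2.7, 7.0]
width: 0.263
grasp_force: 58.3
```

Emit:
{"op": "step_arm", "data": {"targets": [[15,0,0,0.4,0,0,0],[15,0,0,0.7,0,0,0],[15,0,0,0.5,0,0,0],[15,0.2,-0.5,0,0,0,0],[15,0.33,-0.81,0,0,0,0]]}}

```text
time: 31.6
position: [454.9, 241.5, 213.8]
orientation: [0.13, 0.992, 0.001, 0.001]
ft_force: [2.0, 0.5, -0.9]
width: 0.263
grasp_force: 59.1
```

Emit:
{"op": "step_arm", "data": {"targets": [[15,0.33,-0.81,0,0,0,0],[15,0.33,-0.81,0,0,0,0],[15,0.33,-0.81,0,0,0,0],[15,0.33,-0.81,0,0,0,0],[15,0.33,-0.81,0,0,0,0]]}}

```text
time: 32.1
position: [537.8, 36.5, 213.1]
orientation: [0.131, 0.991, 0.0, 0.001]
ft_force: [1.0, 0.4, -1.6]
width: 0.266
grasp_force: 59.1
```

Emit:
{"op": "step_arm", "data": {"targets": [[15,0.14,-0.33,0,0,0,0],[15,0,0,0,0,0,0],[15,0,0,-0.4,0,0,0],[15,0,0,-0.3,0,0,0],[15,0,0,0,0,0,0]]}}

```text
time: 32.6
position: [543.0, 22.6, 175.8]
orientation: [0.131, 0.991, -0.0, -0.001]
ft_force: [0.5, -0.5, -1.4]
width: 0.262
grasp_force: 59.1
```

Emit:
{"op": "step_arm", "data": {"targets": [[15,0,0,0,0,0,0],[15,0,0,0,0,0,0]]}}

```text
time: 32.8
position: [544.6, 22.2, 178.0]
orientation: [0.131, 0.991, 0.0, 0.001]
ft_force: [1.3, -0.7, -0.6]
width: 0.264
grasp_force: 59.1
```

Emit:
{"op": "step_arm", "data": {"targets": [[15,0,0,-0.36,0,0,0],[15,0,0,-0.18,0,0,0],[15,0,0,-0.06,0,0,0],[15,0,0,0,0,0,0],[15,0,0,0,0,0,0]]}}

```text
time: 33.3
position: [544.5, 21.8, 147.4]
orientation: [0.131, 0.991, 0.0, 0.0]
ft_force: [1.0, -0.0, -1.4]
width: 0.261
grasp_force: 59.2
```

Emit:
{"op": "step_arm", "data": {"targets": [[15,0,0,-0.03,0,0,0],[15,0,0,0,0,0,0],[15,0,0,-0.02,0,0,0],[15,0,0,0,0,0,0]]}}

```text
time: 33.7
position: [545.1, 21.6, 145.8]
orientation: [0.131, 0.991, 0.0, 0.001]
ft_force: [-1.9, -1.1, 12.0]
width: 0.264
grasp_force: 60.8
```

Emit:
{"op": "step_arm", "data": {"targets": [[50,0,0,0,0,0,0],[50,0,0,0,0,0,0],[50,0,0,0,0,0,0],[50,0,0,0.3,0,0,0],[50,0,0,0.9,0,0,0]]}}

```text
time: 34.2
position: [542.2, 21.8, 201.6]
orientation: [0.131, 0.991, -0.0, -0.004]
ft_force: [1.4, -0.2, 0.5]
width: 0.59
grasp_force: 0.0
```

Emit:
{"op": "step_arm", "data": {"targets": [[50,0.14,0.9,0,0,0,0],[50,0.14,0.9,0,0,0,0],[50,0.14,0.9,0,0,0,0],[50,0.14,0.9,0,0,0,0],[50,0.14,0.9,0,0,0,0]]}}

```text
time: 34.7
position: [579.1, 248.7, 204.2]
orientation: [0.131, 0.991, -0.0, -0.0]
ft_force: [0.1, -0.8, 0.4]
width: 0.586
grasp_force: 0.0
```

Emit:
{"op": "step_arm", "data": {"targets": [[50,0.16,0.9,0,0,0,0],[50,0,0,0,0,0,0],[50,0,0,0,0,0,0],[50,0,0,0,0,0,0]]}}

```text
time: 35.1
position: [587.1, 290.8, 204.1]
orientation: [0.131, 0.991, -0.0, -0.0]
ft_force: [0.7, 0.2, -0.7]
width: 0.587
grasp_force: 0.0
```

Emit:
{"op": "step_arm", "data": {"targets": [[50,0.01,0.01,-0.6,0,0,0],[50,0,0,-0.86,0,0,0],[50,0,0,0,0,0,0],[50,0,0,0,0,0,0],[15,0,0,0,0,0,0]]}}

```text
time: 35.6
position: [588.8, 292.2, 133.8]
orientation: [0.131, 0.991, 0.001, 0.001]
ft_force: [-0.6, 0.2, 1.0]
width: 0.43
grasp_force: 0.0
```

Emit:
{"op": "step_arm", "data": {"targets": [[15,0,0,0,0,0,0],[15,0,0,0,0,0,0],[15,0,0,0,0,0,0],[15,0,0,0,0,0,0],[15,0,0,0,0,0,0]]}}

```text
time: 36.1
position: [588.8, 292.4, 133.8]
orientation: [0.131, 0.991, 0.001, 0.002]
ft_force: [-0.5, -1.3, 5.9]
width: 0.265
grasp_force: 58.5
```

Emit:
{"op": "step_arm", "data": {"targets": [[15,0,0,0.4,0,0,0],[15,0,0,0.7,0,0,0],[15,0,0,0.5,0,0,0],[15,0.08,-0.5,0,0,0,0],[15,0.14,-0.84,0,0,0,0]]}}

```text
time: 36.6
position: [598.8, 226.4, 213.4]
orientation: [0.13, 0.992, 0.001, 0.001]
ft_force: [0.5, -0.6, -1.7]
width: 0.264
grasp_force: 59.1
```

Emit:
{"op": "step_arm", "data": {"targets": [[15,0.14,-0.84,0,0,0,0],[15,0.14,-0.84,0,0,0,0],[15,0.14,-0.84,0,0,0,0],[15,0.08,-0.49,0,0,0,0],[15,0,0,0,0,0,0]]}}

```text
time: 37.1
position: [624.3, 71.7, 212.4]
orientation: [0.133, 0.991, -0.0, 0.001]
ft_force: [0.7, -0.6, -2.0]
width: 0.264
grasp_force: 59.2
```

Emit:
{"op": "step_arm", "data": {"targets": [[15,0,0,0,0,0,0],[15,0,0,-0.4,0,0,0],[15,0,0,-0.3,0,0,0],[15,0,0,0,0,0,0],[15,0,0,0,0,0,0]]}}

```text
time: 37.6
position: [623.6, 75.4, 176.4]
orientation: [0.131, 0.991, -0.0, -0.0]
ft_force: [0.8, 0.2, -2.0]
width: 0.262
grasp_force: 59.1
```

Emit:
{"op": "step_arm", "data": {"targets": [[15,0,0,0,0,0,0]]}}

```text
time: 37.7
position: [624.1, 75.1, 177.1]
orientation: [0.131, 0.991, 0.0, 0.001]
ft_force: [1.0, 0.2, -1.6]
width: 0.261
grasp_force: 59.1
```

Emit:
{"op": "step_arm", "data": {"targets": [[15,0,-0.01,-0.36,0,0,0],[15,0,0,-0.18,0,0,0],[15,0,0,-0.05,0,0,0],[15,0,0,0,0,0,0],[15,0,0,0,0,0,0]]}}

```text
time: 38.2
position: [624.0, 74.3, 147.5]
orientation: [0.131, 0.991, 0.0, 0.0]
ft_force: [0.6, -0.0, -0.1]
width: 0.264
grasp_force: 59.2
```

Emit:
{"op": "step_arm", "data": {"targets": [[15,0,0,-0.03,0,0,0],[15,0,0,0,0,0,0]]}}

```text
time: 38.4
position: [624.0, 74.2, 145.8]
orientation: [0.131, 0.991, 0.0, 0.001]
ft_force: [-0.4, 0.1, 1.5]
width: 0.263
grasp_force: 59.7
```

Touching down. I release, rise and retreat toward the tray side.

Emit:
{"op": "step_arm", "data": {"targets": [[50,0,0,-0.01,0,0,0],[50,0,0,0,0,0,0],[50,0,0,0,0,0,0],[50,0,0,0.3,0,0,0],[50,0,0,0.9,0,0,0]]}}

```text
time: 38.9
position: [621.9, 74.2, 202.7]
orientation: [0.131, 0.991, -0.001, -0.003]
ft_force: [0.4, 0.1, -0.0]
width: 0.586
grasp_force: 0.0
```

Emit:
{"op": "step_arm", "data": {"targets": [[50,0,0,0.6,0,0,0],[50,-0.5,0.8,0,0,0,0],[50,-0.5,0.8,0,0,0,0],[50,-0.5,0.8,0,0,0,0],[50,-0.5,0.8,0,0,0,0]]}}

```text
time: 39.4
position: [522.7, 235.6, 236.2]
orientation: [0.131, 0.991, 0.0, 0.001]
ft_force: [0.9, 0.3, -0.5]
width: 0.585
grasp_force: 0.0
```

Emit:
{"op": "step_arm", "data": {"targets": [[50,-0.5,0.8,0,0,0,0],[50,-0.5,0.8,0,0,0,0],[50,0,0,0,0,0,0],[50,0,0,0,0,0,0],[50,0,0,0,0,0,0]]}}

```text
time: 39.9
position: [474.3, 313.6, 235.4]
orientation: [0.131, 0.991, 0.0, 0.0]
ft_force: [0.4, -0.3, 0.0]
width: 0.588
grasp_force: 0.0
```

Run:
```python
from h import *
f,t=snap('scene','s9'),snap('top','t9')
a=cv2.resize(f[130:290,90:390],None,fx=2,fy=2);b=cv2.resize(t[130:290,190:390],None,fx=1.25,fy=1.25); c=np.zeros((540,600,3),np.uint8); c[:320]=a; c[325:525,:250]=b
cv2.imwrite('pics/v9.png',c[:,:,::-1])
for c in ('red','blue','green'):
    u,v=capblob(f,c,(225,135,325,215))[0],capblob(t,c,(215,160,350,290))[0]; p,g=tri(u,v); print(c,u.round(1),v.round(1),p.round(1),round(g,1))
print(arm.get_state()['position'])
```

```text
red [305.2 167.4] [244.1 198.6] [624.   74.1 161.4] 2.0
blue [244.6 173.2] [322.9 215.3] [595.5 -60.8 159. ] 0.2
green [270.9 154.9] [275.  245.4] [544.6  21.3 161.5] 1.8
[474.42405122 313.30410158 235.07247193]
```

View pics/v9.png

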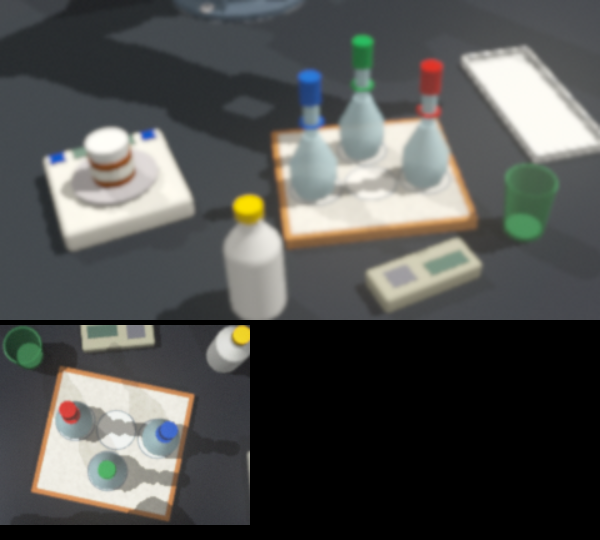

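The three flasks are upright within 2 mm of their starting places (caps at (430,75), (309,85) and (362,50) in the picture). The jar is on the pan at (110,160), and the beaker, wash bottle and handset look unmoved.

```bash
python3 -c "
from plant import sign_off
print(sign_off())"
```

```text
the job is handed in; nothing more can be done
None
```

The job is handed in: the jar stands centred on the balance pan, all three flasks are back upright within about 2 mm of where they started, and the beaker, wash bottle and handset look unmoved; no verdict was returned.

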